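# Change over the jars in the spawn-room sealing press

## Robot

A 6-joint arm with a two-finger parallel gripper is mounted at the origin on the work surface. World frame = base frame: x ahead of the robot, y to its left, z up, the work surface at z = 0. Lengths are in m, angles in rad, forces in N, time in s.
With the tool pointing down it reaches from about 0.375 to 0.9 m from the base axis. Payload 3.1 kg.
Tool frame: the origin (TCP) lies between the finger pads; the fingertips stand 22 mm ahead of it and the grasp point (between the pads) lies 3 mm ahead of it; z points along the fingers, y is the direction in which the jaws open and shut (so a half turn about z gives the same grasp; the last joint's range is limited). The gripper opens to 87 mm and grips with 3 to 60 N. Pads are 19 mm wide; open, the fingers measure 117 mm over their backs; the gripper's body (75 mm by 190 mm) begins 51 mm behind the grasp point.
Start: joints at [-1.516, 0.527, 1.433, -0, 1.181, -0.178], TCP at [0.144, -0.608, 0.245] pointing down, gripper open.
Joint ranges: [-3.08, 3.08], [-0.75, 2.2], [0.22, 2.44], [-1.43, 4.57], [0, 2.65], [-2.85, 2.85]. Speed limits (rad/s): [2.79, 2.79, 3.14, 3.14, 3.14, 3.14].

## Interface

Orientations are given as a unit quaternion [x, y, z, w].
In Python, from rig import get_obs, camera, get_calibration, hand_in, search_frame gives the robot as it stands.
- The arm moves only by the shell command python3 -m jog 'ROWS' [FORCE]. ROWS is JSON, a list of rows, each an object with "grip": the closure in counts, from 0 (fully open) to 255 (shut); "travel": the shift along the world's x, y, z in cm, a list of three; "twist": the turn about the world's z in degrees. A call has 1 to 8 rows; each row shifts and turns the commanded pose from where the row before left it; what a row does not reach is not made up. A row lasts 1/10 s, in which the tool goes at most 50 mm and 8.59 degrees, less where a joint would pass 70% of its speed; a pose out of reach is approached as far as the arm can. A call is refused whole if a number of a shift passes 5 or a number of a turn 8.59, either way. A call with a gripper value outside its range is refused whole. The fingers move at their own pace and stop on an object; FORCE is the grip in N (left out, the last holds). Time passes only in rows, so rows that do not move let the fingers close. It gives the time, the measured TCP pose, the force and the opening at its end, in the units of the state.
- get_obs(): the state, without advancing time (a new reading comes with each control period).
- camera(name): name is "scene" or "side" or "wrist"; returns the picture (384x512x3 uint8, red, green, blue); there is no depth.
- get_calibration(name): a dict with "fx", "fy", "cx", "cy" (pixels), "R" (3x3) and "t" (3): a world point X has camera coordinates R X + t; the wrist camera has in their place "T_tool_cam" (4x4, takes a point from camera to tool coordinates, whose origin is the TCP and whose axes are the flange's). Camera axes: x right, y down, z forward; pixel columns grow to the right and rows downward; lengths in m; the calibration is good to about 2 mm. A picture is of the moment at which its call begins: read the wrist's pose just before it. get_calibration takes no time and is no camera call.
- hand_in(): hands the job in, once; it reports no verdict.
Trained networks look in the newest picture that a camera, given by its name, has taken for a name from the list of things; names that differ only in an ending like _2 or _b are one class to them, and where a whole thing is asked for, a point or a joint stands for the part that bears it (a point fixed in the world has none). Each returns a list of dicts, best first, with "p" (0 to 1); they miss things now and then, are a little off and sometimes report something else, mostly with a low value. They report only what shows in the picture. A call takes as long as a camera call.
- search_frame(target, camera): "at" ([x, y, z] in m, in world coordinates, good to about 4 mm: the middle of the surface that is visible of it).
The state is a dict: "time": time; "q": joint angles; "joint_velocities": joint speeds; "joint_torque": joint torques, N m; "position": TCP position; "tool_rot": TCP orientation; "ft_force": force on the tool from outside, world axes, zero at the start; "moment": the same for the moment, N m; "grip_width": finger opening in m.
Only numpy, scipy, OpenCV 4.12 (cv2) and the standard library are available. Lean on these libraries where they do the work, as an engineer would, in place of code of your own. Each camera call takes 0.05 s, during which the arm holds its last target. There are 200 camera calls.

## Task

Take the sealed jars (green lids) out of the press's carriage and stand them upright in the tan basket, and stand all the waiting jars (white lids) upright in wells of the carriage, any well each. Then push the carriage fully home under the lever, turn the yellow-posted catch all the way across to lock it, and last press the sprung red-handled lever down until its detent holds it there by itself. Leave the bottle, tape and cup beside the work where they are.

Things in the scene. Friction and masses are not known exactly. Their poses are not given: they have to be found in the camera images.
- press: blue bench press for sealing jar lids, fixed; base plate 290 x 360 x 10 mm. Origin on the bench below the middle of the carriage when that is home. Its x axis points away from the robot (yawed up to about 0.12 rad), its y axis along the row of wells and along the lever. In this frame: two 135 mm tall pivot cheeks at y = -160 mm (x = -32 to 32 mm), a 132 mm tall detent tower at x = 33 to 63 mm, y = 113 to 147 mm; the lever lies over x = 0
- carriage (a joint): white carriage on rails, m: 0 = out towards the robot (start, loading position), 0.12 = fully home under the lever; slides along the press's +x, friction about 2.5 N, stays where left. Deck top 28 mm above the bench, 121 mm (x) by 246 mm (y), plus the lug's foot. Along it, nearer its far edge, are four square wells in a row, 54 mm inside, walls 6 mm thick and 10 mm tall above the deck, centres 60 mm apart
- push_lug (a point): top centre of the red upright lug at the carriage's +y end, 14 mm (x) by 26 mm (y), reaching from 28 to 88 mm above the bench: the place to push the carriage (moves with it); 81 mm nearer the robot than the row of wells. The raised lever's handle hangs above and beyond it when the carriage is home, so keep the wrist clear of that
- catch (a joint): steel swing catch on an upright hinge at the press's -y end, rad: 0 = open (arm points to the press's -x, towards the robot), 1.571 = fully locked (arm points along +y, behind the front edge of the home carriage, blocking its way back). Turns clockwise seen from above; stiff (0.06 N m), stays where left. Starts between 0 and 0.3. Locked before the carriage is home it would block the carriage
- catch_grip (a point): point on the axis of the upright yellow finger post (14 mm diameter) of the catch, 86 mm above the bench, the post's top being at this height; 55 mm from the catch's hinge axis, which stands in the press's frame at x = -98 mm, y = -158 mm. The post is free of other things from 24 mm above the bench upwards; it does not turn on its own axis relative to the catch arm
- lever (a joint): sprung press lever, rad: 0 = raised (the spring holds it there), grows as its red handle is pressed down; at 0.43 its pin meets a ball plunger, at 0.465 snaps past it, at 0.50 is held by it (level), end stop 0.515. Let go before the snap and it springs back up. Pressing at the handle takes about 2 to 6 N, and about 13 N for the detent. Four rubber pads under it come down on the lids of jars in a home carriage
- lever_handle (a point): centre of the top face of the lever's flat red handle (40 mm across by 70 mm along the lever, 18 mm thick); moves with the lever. About 297 mm above the bench when raised, 133 mm when held down
- lever_hinge (a point): point on the lever's pivot axis (parallel to the press's x axis), fixed on the press, 120 mm above the bench; the handle point lies 345 mm from it along the lever and 13 mm above
- basket: tan basket with slotted sides, fixed, outside 200 (x) by 210 (y) mm, 42 mm tall, walls 5 mm, floor 5 mm thick, empty at the start: for the sealed jars. Origin: centre of its underside on the bench, yawed up to 0.15 rad
- spray: bystander: white bottle with blue cap, 56 mm diameter, 150 mm tall; origin: centre of its underside
- tape: bystander: roll of yellow tape lying flat, 90 mm diameter, 24 mm tall; origin: centre of its underside
- tub: bystander: small blue cup, 70 mm diameter, 60 mm tall; origin: centre of its underside
- nest0 (a point): centre of the floor of well 0 of the carriage (moves with it); wells 0 to 3 run from the press's -y to +y
- fresh0: closed jar, 48 mm diameter, 60 mm tall, about 0.12 kg, brown grain with a pale band, WHITE lid: waiting to be sealed. Starts upright on the black mat; absent in some runs (None). Origin: centre of its underside, z up along the jar
- done0: closed jar like the others (48 mm diameter, 60 mm tall, about 0.12 kg) but with a GREEN lid: already sealed. Starts standing in one of the carriage's wells; absent in some runs (None). Origin: centre of its underside
- nest1 (a point): centre of the floor of well 1 of the carriage (moves with it); wells 0 to 3 run from the press's -y to +y
- fresh1: closed jar, 48 mm diameter, 60 mm tall, about 0.12 kg, brown grain with a pale band, WHITE lid: waiting to be sealed. Starts upright on the black mat; absent in some runs (None). Origin: centre of its underside, z up along the jar
- done1: closed jar like the others (48 mm diameter, 60 mm tall, about 0.12 kg) but with a GREEN lid: already sealed. Starts standing in one of the carriage's wells; absent in some runs (None). Origin: centre of its underside
- nest2 (a point): centre of the floor of well 2 of the carriage (moves with it); wells 0 to 3 run from the press's -y to +y
- fresh2: closed jar, 48 mm diameter, 60 mm tall, about 0.12 kg, brown grain with a pale band, WHITE lid: waiting to be sealed. Starts upright on the black mat; absent in some runs (None). Origin: centre of its underside, z up along the jar
- done2: closed jar like the others (48 mm diameter, 60 mm tall, about 0.12 kg) but with a GREEN lid: already sealed. Starts standing in one of the carriage's wells; absent in some runs (None). Origin: centre of its underside
- nest3 (a point): centre of the floor of well 3 of the carriage (moves with it); wells 0 to 3 run from the press's -y to +y
- fresh3: closed jar, 48 mm diameter, 60 mm tall, about 0.12 kg, brown grain with a pale band, WHITE lid: waiting to be sealed. Starts upright on the black mat; absent in some runs (None). Origin: centre of its underside, z up along the jar
- done3: closed jar like the others (48 mm diameter, 60 mm tall, about 0.12 kg) but with a GREEN lid: already sealed. Starts standing in one of the carriage's wells; absent in some runs (None). Origin: centre of its underside

How it is judged:
On the way, in this order (a step that is already met when the one before it is completed fails the run):
1. every green-lidded jar stands in the basket and every white-lidded jar stands in a well of the carriage (angle between each of fresh0, fresh1, fresh2, fresh3, done0, done1, done2, done3's own z axis and vertical below 0.1 rad and ((horizontal distance between fresh0 and nest0 below 0.007 m and z of fresh0 in the frame of nest0 below 0.006 m) or (horizontal distance between fresh0 and nest1 below 0.007 m and z of fresh0 in the frame of nest1 below 0.006 m) or (horizontal distance between fresh0 and nest2 below 0.007 m and z of fresh0 in the frame of nest2 below 0.006 m) or (horizontal distance between fresh0 and nest3 below 0.007 m and z of fresh0 in the frame of nest3 below 0.006 m)) and ((horizontal distance between fresh1 and nest0 below 0.007 m and z of fresh1 in the frame of nest0 below 0.006 m) or (horizontal distance between fresh1 and nest1 below 0.007 m and z of fresh1 in the frame of nest1 below 0.006 m) or (horizontal distance between fresh1 and nest2 below 0.007 m and z of fresh1 in the frame of nest2 below 0.006 m) or (horizontal distance between fresh1 and nest3 below 0.007 m and z of fresh1 in the frame of nest3 below 0.006 m)) and ((horizontal distance between fresh2 and nest0 below 0.007 m and z of fresh2 in the frame of nest0 below 0.006 m) or (horizontal distance between fresh2 and nest1 below 0.007 m and z of fresh2 in the frame of nest1 below 0.006 m) or (horizontal distance between fresh2 and nest2 below 0.007 m and z of fresh2 in the frame of nest2 below 0.006 m) or (horizontal distance between fresh2 and nest3 below 0.007 m and z of fresh2 in the frame of nest3 below 0.006 m)) and ((horizontal distance between fresh3 and nest0 below 0.007 m and z of fresh3 in the frame of nest0 below 0.006 m) or (horizontal distance between fresh3 and nest1 below 0.007 m and z of fresh3 in the frame of nest1 below 0.006 m) or (horizontal distance between fresh3 and nest2 below 0.007 m and z of fresh3 in the frame of nest2 below 0.006 m) or (horizontal distance between fresh3 and nest3 below 0.007 m and z of fresh3 in the frame of nest3 below 0.006 m)) and z of each of done0, done1, done2, done3 in the frame of basket below 0.012 m and x of done0 in the frame of basket between -0.085 and 0.085 m and y of done0 in the frame of basket between -0.09 and 0.09 m and x of done1 in the frame of basket between -0.085 and 0.085 m and y of done1 in the frame of basket between -0.09 and 0.09 m and x of done2 in the frame of basket between -0.085 and 0.085 m and y of done2 in the frame of basket between -0.09 and 0.09 m and x of done3 in the frame of basket between -0.085 and 0.085 m and y of done3 in the frame of basket between -0.09 and 0.09 m), for 0.2 s.
2. the carriage is fully home (value of joint carriage above 0.116 m), for 0.2 s.
3. the catch is turned across, with the carriage home (value of joint carriage above 0.116 m and value of joint catch above 1.4 rad), for 0.2 s.
4. the lever is down in its detent, with the carriage home and locked (all of step 3 and value of joint lever above 0.475 rad), for 0.2 s.
At the end, for the whole second after the job is handed in: All present green-lidded jars upright (within 0.1 rad) on the basket's floor, all present white-lidded jars upright on the floors of wells (within 7 mm of the well's centre), carriage within 4 mm of home, catch beyond 1.4 rad, lever held by itself beyond 0.475 rad, everything at rest (all of step 1 and all of step 4 and linear speed of each of fresh0, fresh1, fresh2, fresh3, done0, done1, done2, done3 below 0.02 m/s); the robot touches nothing.
It fails at once if the bottle is shifted by more than 40 mm (distance of spray from where it was at the start of the episode above 0.04 m).
It fails at once if the tape roll is shifted by more than 40 mm (distance of tape from where it was at the start of the episode above 0.04 m).
It fails at once if the cup is shifted by more than 40 mm (distance of tub from where it was at the start of the episode above 0.04 m).
Of fresh0, fresh1, fresh2, fresh3 only 2 to 4 are there at a start; the rules pass over those that are not, and their reading is None.
Of done0, done1, done2, done3 only 2 to 3 are there at a start; the rules pass over those that are not, and their reading is None.
At some moment in a run one of fresh0, fresh1, fresh2, fresh3 may be knocked a few centimetres aside while the robot is not near it.
It also fails if it takes over 210 s, if anything falls off the work surface, if the arm or the gripper's body presses on something with over 40 N, if the wrist force passes 120 N, or if a joint passes its speed limit or range.

## Working session

There is one attempt and no reset: what is moved stays moved. The work goes in short steps, Python scripts to look and compute and a shell command to move; the robot and the scene stay as the last step left them, time stands still between calls to the robot, and variables do not carry over. Pictures are saved under pics/ and viewed, about 12 in all and at most 16, crops included, and the job is handed in when it is done.

```bash
mkdir -p pics; ls; cat > h.py <<'E'
import numpy as np, cv2
from rig import *
def snap(n,f,save=True):
    o=get_obs(); im=camera(n); cv2.imwrite('pics/'+f,im[:,:,::-1]); return o,im
def find(t,c,m=0.3):
    return [(np.round(np.array(d['at'])*1000).astype(int).tolist(),round(d['p'],2)) for d in search_frame(t,c) if d['p']>m]
E
python3 - <<'E'
from h import *
a=snap('scene','s1.png')[1]; b=snap('side','s2.png')[1]
for c in ('scene','side'):
    for t in ['fresh0','done0','basket','catch_grip','push_lug','lever_handle','nest0','spray','tape','tub','press']:
        print(c,t,find(t,c))
print(get_obs())
E
```

```text
pics
scene fresh0 [([467, -358, 58], 0.74), ([477, -279, 63], 0.52)]
scene done0 [([548, -78, 90], 0.69), ([726, -337, 25], 0.68)]
scene basket [([505, 348, 6], 0.57)]
scene catch_grip [([510, -142, 29], 0.49)]
scene push_lug [([494, 39, 29], 0.97)]
scene lever_handle [([672, 32, 224], 0.69)]
scene nest0 [([498, 37, 31], 0.84)]
scene spray [([724, 278, 98], 0.97), ([470, -358, 58], 0.7), ([805, -1, 38], 0.53), ([658, 22, 11], 0.5)]
scene tape [([724, -337, 22], 0.73), ([497, 39, 28], 0.41)]
scene tub [([805, 0, 35], 0.8)]
scene press [([497, 39, 26], 0.57)]
side fresh0 [([457, -377, 59], 0.63), ([466, -291, 59], 0.59)]
side done0 [([541, -31, 86], 0.79), ([534, -93, 90], 0.69)]
side basket [([511, 348, 3], 0.93)]
side catch_grip [([516, -148, 29], 0.71)]
side push_lug [([500, 22, 28], 0.74)]
side lever_handle [([660, -1, 210], 0.57)]
side nest0 [([498, 24, 24], 0.55)]
side spray [([497, 24, 21], 0.64), ([690, 264, 61], 0.58)]
side tape [([721, -344, 25], 0.65), ([498, 24, 26], 0.58), ([610, -24, 23], 0.55)]
side tub [([820, 7, 40], 0.58), ([517, -151, 28], 0.54)]
side press [([617, -26, 30], 0.64)]
{'time': 1.2, 'q': array([-1.51650691e+00,  5.27474100e-01,  1.43267916e+00, -3.35311668e-05,
        1.18141727e+00, -1.78515823e-01]), 'joint_velocities': array([ 8.23360053e-05,  1.26426036e-03, -4.81763114e-04, -5.02342732e-04,
        1.75904547e-04,  6.28269373e-04]), 'joint_torque': array([-9.83312930e-04, -4.40025938e+01, -1.76983523e+01,  6.32658089e-02,
        5.02643804e-02, -1.62786614e-05]), 'position': array([ 0.1442019 , -0.60811956,  0.24457098]), 'tool_rot': array([ 9.93232122e-01,  1.16146251e-01, -1.61672169e-05,  1.00747812e-05]), 'ft_force': array([-0.23855447,  0.17249202, -0.00658449]), 'moment': array([-0.0198166 ,  0.01867564,  0.0066667 ]), 'grip_width': 0.08676774722826079}
```

View pics/s1.png

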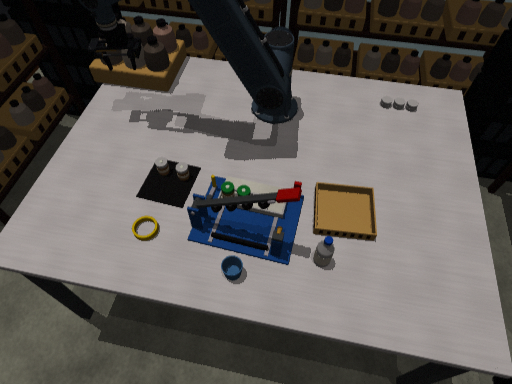

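View pics/s2.png

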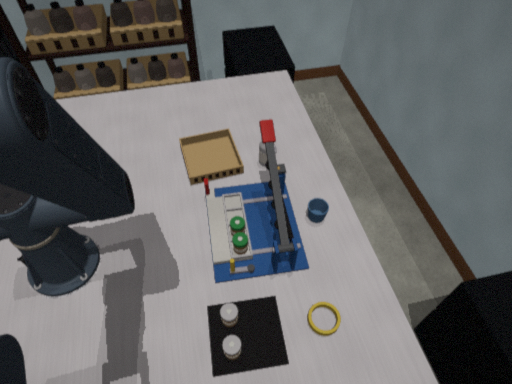

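```bash
python3 -m jog '[{"grip":0,"travel":[3.5,3.5,1],"twist":0},{"grip":0,"travel":[3.5,3.5,1],"twist":0},{"grip":0,"travel":[3.5,3.5,1],"twist":0},{"grip":0,"travel":[3.5,3.5,1],"twist":0},{"grip":0,"travel":[3.5,3.5,1],"twist":0},{"grip":0,"travel":[3.5,3.5,1],"twist":0},{"grip":0,"travel":[3.5,3.5,0],"twist":0},{"grip":0,"travel":[3.5,2.5,0],"twist":0}]' 20; python3 -m jog '[{"grip":0,"travel":[1,1,0],"twist":0},{"grip":0,"travel":[0,0,0],"twist":0}]'
python3 - <<'E'
from h import *
print(get_calibration('wrist'))
o,im=snap('wrist','w1.png'); print(o['position'],find('fresh0','wrist'),find('done0','wrist'),find('catch_grip','wrist'))
E
```

```text
time: 2.0
position: [0.4233, -0.3378, 0.3047]
tool_rot: [0.993, 0.116, 0.0, 0.0]
ft_force: [1.0, -1.9, -0.3]
grip_width: 0.0871
time: 2.2
position: [0.4331, -0.3288, 0.304]
tool_rot: [0.993, 0.118, -0.0, 0.0]
ft_force: [-0.7, -0.0, -0.1]
grip_width: 0.0869
{'fx': 267.7433957588988, 'fy': 267.7433957588988, 'cx': 257.23958783029826, 'cy': 191.97047120122753, 'T_tool_cam': array([[-5.18119634e-04, -9.55573943e-01, -2.94751032e-01,
         8.18440408e-02],
       [ 9.99999747e-01, -6.38502717e-04,  3.12185695e-04,
        -8.76150595e-05],
       [-4.86515850e-04, -2.94750795e-01,  9.55574033e-01,
        -1.39529511e-01],
       [ 0.00000000e+00,  0.00000000e+00,  0.00000000e+00,
         1.00000000e+00]])}
[ 0.43314335 -0.32879659  0.30400568] [([460, -364, 65], 0.77), ([468, -285, 64], 0.64)] [([533, -94, 87], 0.73), ([540, -30, 90], 0.62), ([470, -283, 64], 0.62)] [([518, -154, 28], 0.83)]
```

View pics/w1.png

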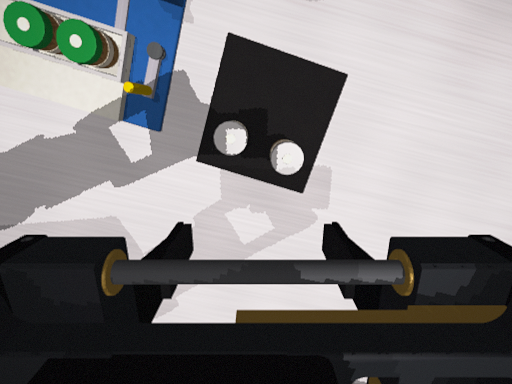

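```bash
cat >> h.py <<'E'
from scipy.spatial.transform import Rotation as Ro
def w_at(o,u,v,z,cam='wrist'):
    c=get_calibration(cam); d=np.array([(u-c['cx'])/c['fx'],(v-c['cy'])/c['fy'],1.])
    if cam=='wrist':
        T=np.array(c['T_tool_cam']); R=Ro.from_quat(o['tool_rot']).as_matrix(); d=R@T[:3,:3]@d; p=o['position']+R@T[:3,3]
    else:
        R=np.array(c['R']); d=R.T@d; p=-R.T@np.array(c['t'])
    return np.round((p+d*(z-p[2])/d[2])*1000,1)
def blobs(im,lo,hi,amin=100,roi=None):
    h=cv2.cvtColor(im,cv2.COLOR_RGB2HSV); m=cv2.inRange(h,np.array(lo),np.array(hi))
    if roi: k=np.zeros_like(m); x0,y0,x1,y1=roi; k[y0:y1,x0:x1]=1; m=m*k
    out=[]
    for c in cv2.findContours(m,cv2.RETR_EXTERNAL,cv2.CHAIN_APPROX_NONE)[0]:
        if cv2.contourArea(c)>amin:
            (u,v),ax,a=cv2.fitEllipse(c); out.append((round(u,1),round(v,1),[round(x) for x in ax]))
    return out
def green(o,im,z=.088):
    return [(b,w_at(o,b[0],b[1],z)) for b in blobs(im,(45,90,40),(80,255,255))]
E
python3 - <<'E'
from h import *
o=get_obs(); im=cv2.imread('pics/w1.png')[:,:,::-1].copy()
print(green(o,im))
print('white',[(b,w_at(o,b[0],b[1],.06)) for b in blobs(im,(0,0,130),(180,70,255),200,(205,100,310,182))])
print('yel',[(b,w_at(o,b[0],b[1],.086)) for b in blobs(im,(22,150,120),(32,255,255),20)])
print(w_at(o,155,50,.03))
E
```

```text
[((78.6, 41.4, [38, 51]), array([537.1, -89.6,  88. ])), ((27.7, 25.0, [39, 55]), array([541. , -31.3,  88. ]))]
white [((219.2, 174.6, [14, 69]), array([ 408.7, -279.3,   60. ])), ((287.3, 158.0, [31, 32]), array([ 455.2, -370.3,   60. ])), ((230.3, 138.0, [31, 33]), array([ 464.3, -284.7,   60. ]))]
yel [((128.2, 86.7, [10, 11]), array([ 500.2, -150.2,   86. ]))]
[ 554.8 -156.7   30. ]
```

```bash
python3 -m jog '[{"grip":0,"travel":[1,1.6,0.5],"twist":8.5},{"grip":0,"travel":[1,1.6,0.5],"twist":8.5},{"grip":0,"travel":[1,1.6,0.5],"twist":8.5},{"grip":0,"travel":[1,1.6,0.5],"twist":8.5},{"grip":0,"travel":[1,1.6,0.5],"twist":8.5},{"grip":0,"travel":[1,1.6,0],"twist":8.5},{"grip":0,"travel":[1,1.6,0],"twist":8.5},{"grip":0,"travel":[1,1.6,0],"twist":8.5}]'; python3 -m jog '[{"grip":0,"travel":[0,0,0],"twist":4},{"grip":0,"travel":[0,0,0],"twist":0}]'
python3 - <<'E'
from h import *
o,im=snap('wrist','w2.png'); print(green(o,im))
print('yel',[(b,w_at(o,b[0],b[1],.086)) for b in blobs(im,(22,150,120),(32,255,255),20)])
print('red',blobs(im,(0,150,80),(8,255,255),20),find('push_lug','wrist'),find('basket','wrist'),find('lever_handle','wrist'))
E
```

```text
time: 3.2
position: [0.5116, -0.2033, 0.3289]
tool_rot: [0.757, 0.653, -0.0, 0.0]
ft_force: [0.0, -0.0, -0.2]
grip_width: 0.0871
time: 3.4
position: [0.5116, -0.2033, 0.3288]
tool_rot: [0.736, 0.677, -0.0, -0.0]
ft_force: [0.5, 0.3, 0.2]
grip_width: 0.0871
[((269.0, 76.0, [34, 38]), array([537.7, -82. ,  88. ])), ((268.5, 25.0, [36, 43]), array([541.2, -23.4,  88. ]))]
yel [((378.3, 224.3, [40, 47]), array([ 691.9, -308. ,   86. ])), ((246.0, 127.8, [8, 9]), array([ 501.2, -145.5,   86. ]))]
red [] [([493, -43, 28], 0.75)] [] [([650, -82, 159], 0.93), ([493, -41, 29], 0.52)]
```

View pics/w2.png

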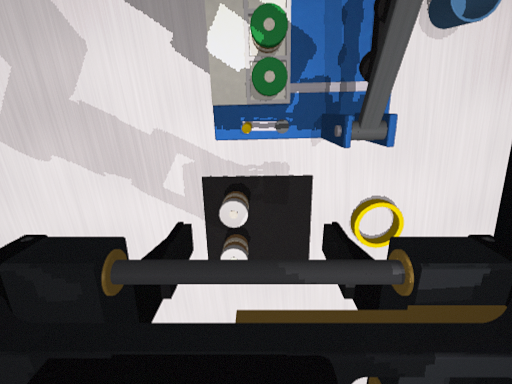

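```bash
python3 -m jog '[{"grip":0,"travel":[1.3,2,-4],"twist":0},{"grip":0,"travel":[1.3,2,-4],"twist":0},{"grip":0,"travel":[0,0,0],"twist":0},{"grip":0,"travel":[0,0,0],"twist":0}]'
python3 - <<'E'
from h import *
c=get_calibration('wrist');T=np.linalg.inv(c['T_tool_cam'])
o,im=snap('wrist','w3.png'); print(o['position'],green(o,im))
for z in (.05,.1,.15,.2,.25):
    p=T@[0,0,z,1]; print(z,c['fx']*p[0]/p[2]+c['cx'],c['fy']*p[1]/p[2]+c['cy'])
print('yel',[(b,w_at(o,b[0],b[1],.086)) for b in blobs(im,(22,150,120),(32,255,255),20)])
print(find('done0','wrist'),find('nest0','wrist'))
im=cv2.imread('pics/w2.png')[:,:,::-1].copy()
o['position']=np.array([0.5116,-0.2033,0.3288]);
print('white',[(b,w_at(o,b[0],b[1],.06)) for b in blobs(im,(0,0,130),(180,70,255),200,(210,180,250,230))])
E
```

```text
time: 4.0
position: [0.5379, -0.1625, 0.2485]
tool_rot: [0.735, 0.678, -0.001, -0.001]
ft_force: [-0.4, 0.4, 0.1]
grip_width: 0.0871
[ 0.53785947 -0.16248855  0.24853389] [((250.8, 109.9, [42, 44]), array([537.8, -81.3,  88. ])), ((249.3, 48.4, [45, 52]), array([541.6, -22.3,  88. ]))]
0.05 256.601833733191 220.627962195959
0.1 256.7032399377014 199.5845298204452
0.15 256.77242774797054 185.2269368739726
0.2 256.82264680931814 174.80566702630728
0.25 256.8607574899332 166.8970825942306
yel [((377.9, 250.4, [5, 23]), array([ 683. , -263.8,   86. ])), ((224.3, 170.3, [10, 11]), array([ 501.4, -145.1,   86. ]))]
[([541, -24, 87], 0.77), ([535, -81, 88], 0.6)] [([494, -25, 29], 0.93)]
white [((233.1, 213.8, [26, 28]), array([ 465.6, -281.9,   60. ]))]
```

View pics/w3.png

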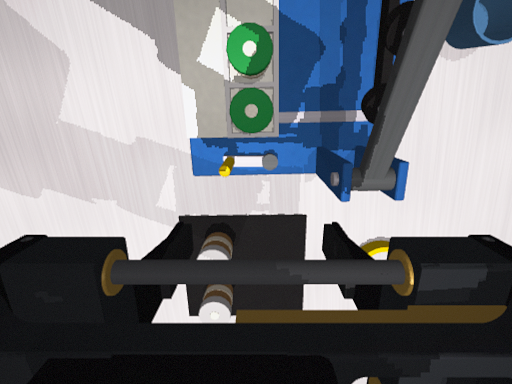

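```bash
python3 -m jog '[{"grip":0,"travel":[0,4.1,0],"twist":0},{"grip":0,"travel":[0,4,0],"twist":0},{"grip":0,"travel":[0,0,-4],"twist":0},{"grip":0,"travel":[0,0,-4],"twist":0},{"grip":0,"travel":[0,0,-3],"twist":0},{"grip":0,"travel":[0,0,0],"twist":0}]' 20; python3 - <<'E'
from h import *
o,im=snap('wrist','w4.png'); print(o['position'],o['ft_force'],green(o,im))
E
```

```text
time: 4.75
position: [0.5364, -0.0813, 0.1371]
tool_rot: [0.736, 0.677, -0.001, -0.002]
ft_force: [-0.5, 0.2, 1.2]
grip_width: 0.0872
[ 0.53639643 -0.08131357  0.13705783] [-0.48086717  0.1920117   1.22243703] [((258.7, 218.0, [60, 61]), array([537.9, -78.8,  88. ])), ((257.1, 140.6, [66, 66]), array([541.6, -20.8,  88. ]))]
```

View pics/w4.png

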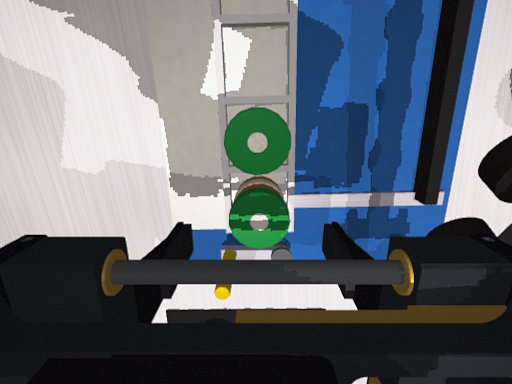

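```bash
python3 -m jog '[{"grip":0,"travel":[0.1,0.2,-3],"twist":0},{"grip":0,"travel":[0,0,-3.2],"twist":0},{"grip":0,"travel":[0,0,0],"twist":0},{"grip":255,"travel":[0,0,0],"twist":0},{"grip":255,"travel":[0,0,0],"twist":0},{"grip":255,"travel":[0,0,0],"twist":0},{"grip":255,"travel":[0,0,0],"twist":0},{"grip":255,"travel":[0,0,0],"twist":0}]' 20;  python3 -m jog '[{"grip":255,"travel":[0,0,0],"twist":0},{"grip":255,"travel":[0,0,3],"twist":0},{"grip":255,"travel":[0,0,4],"twist":0},{"grip":255,"travel":[0,0,4],"twist":0},{"grip":255,"travel":[0,0,0],"twist":0}]'
python3 - <<'E'
from h import *
o,im=snap('scene','s3.png')
print(o['position'],o['grip_width'])
# basket inner outline in scene
hsv=cv2.cvtColor(im,cv2.COLOR_RGB2HSV); print(hsv[210,345],hsv[188,345])
c=get_calibration('scene'); print('cam',-np.array(c['R']).T@np.array(c['t']))
for u,v,z in [(345,210,.005),(315,185,.042),(373,185,.042),(375,235,.042),(313,233,.042)]: print(w_at(o,u,v,z,'scene'))
E
```

```text
time: 5.6
position: [0.5396, -0.0793, 0.0778]
tool_rot: [0.735, 0.678, 0.0, 0.001]
ft_force: [-1.1, -0.5, -0.3]
grip_width: 0.0547
time: 6.1
position: [0.5425, -0.0802, 0.1919]
tool_rot: [0.735, 0.678, 0.003, 0.005]
ft_force: [0.9, -1.5, -1.3]
grip_width: 0.0475
[ 0.54252096 -0.08019811  0.19193226] 0.047532276339818026
[ 18 153 160] [ 17 157  52]
cam [1.25670734 0.1607718  1.12861073]
[494.4 351.7   5. ]
[430.9 229.4  42. ]
[387.3 441.   42. ]
[600.1 451.   42. ]
[635.1 244.1  42. ]
```

```bash
python3 -m jog '[{"grip":255,"travel":[-2,4,0],"twist":0},{"grip":255,"travel":[-2,4.8,0],"twist":0},{"grip":255,"travel":[0,4.8,0],"twist":0},{"grip":255,"travel":[0,4.8,0],"twist":0},{"grip":255,"travel":[0,4.8,0],"twist":0},{"grip":255,"travel":[0,4.8,0],"twist":0},{"grip":255,"travel":[0,4.8,0],"twist":0},{"grip":255,"travel":[0,0,0],"twist":0}]' 20; python3 - <<'E'
from h import *
o,im=snap('wrist','w5.png'); print(o['position'],o['grip_width'],find('basket','wrist'))
E
```

```text
time: 6.95
position: [0.4983, 0.2522, 0.1852]
tool_rot: [0.733, 0.68, -0.0, -0.001]
ft_force: [0.3, -0.2, -0.6]
grip_width: 0.0474
[0.49830212 0.25218428 0.18516908] 0.04744125575688957 []
```

View pics/w5.png

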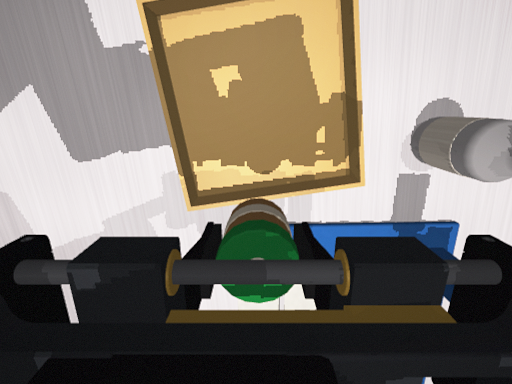

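```bash
python3 - <<'E'
from h import *
o=get_obs()
for u,v in [(188,208),(364,186),(140,2),(357,0)]: print(w_at(o,u,v,.042))
E
```

```text
[418.5 228.8  42. ]
[615.  239.3  42. ]
[406.  429.6  42. ]
[601.8 415.5  42. ]
```

```bash
python3 -m jog '[{"grip":255,"travel":[1.5,4.2,0],"twist":0},{"grip":255,"travel":[0,0,-4],"twist":0},{"grip":255,"travel":[0,0,-4],"twist":0},{"grip":255,"travel":[0,0,-3],"twist":0},{"grip":255,"travel":[0,0,-1],"twist":0},{"grip":255,"travel":[0,0,-0.5],"twist":0},{"grip":255,"travel":[0,0,-0.5],"twist":0},{"grip":255,"travel":[0,0,0],"twist":0}]' 20;  python3 -m jog '[{"grip":255,"travel":[0,0,0],"twist":0},{"grip":0,"travel":[0,0,0],"twist":0},{"grip":0,"travel":[0,0,0],"twist":0},{"grip":0,"travel":[0,0,0],"twist":0},{"grip":0,"travel":[0,0,3],"twist":0},{"grip":0,"travel":[0,0,4],"twist":0},{"grip":0,"travel":[0,0,4],"twist":0},{"grip":0,"travel":[0,0,3],"twist":0}]'
```

```text
time: 7.85
position: [0.5157, 0.2887, 0.0576]
tool_rot: [0.736, 0.678, 0.001, 0.0]
ft_force: [-0.8, 0.1, -0.5]
grip_width: 0.0481
time: 8.65
position: [0.5155, 0.2893, 0.1997]
tool_rot: [0.735, 0.678, 0.001, 0.001]
ft_force: [-0.3, 0.9, 0.4]
grip_width: 0.0861
```

```bash
python3 -m jog '[{"grip":0,"travel":[-1,-4.8,0],"twist":0},{"grip":0,"travel":[0,-4.8,0],"twist":0},{"grip":0,"travel":[0,-4.8,0],"twist":0},{"grip":0,"travel":[0,-4.8,0],"twist":0},{"grip":0,"travel":[0,-4.8,0],"twist":0},{"grip":0,"travel":[1.6,-4.8,0],"twist":0},{"grip":0,"travel":[2,-2.1,0],"twist":0},{"grip":0,"travel":[0,0,-3],"twist":0}]';python3 -m jog '[{"grip":0,"travel":[0,0,-3.5],"twist":0},{"grip":0,"travel":[0,0,0],"twist":0}]'; python3 - <<'E'
from h import *
o,im=snap('wrist','w6.png'); print(o['position'],o['ft_force'],green(o,im))
E
```

```text
time: 9.45
position: [0.5476, -0.0243, 0.1706]
tool_rot: [0.737, 0.676, 0.004, 0.007]
ft_force: [0.1, 0.2, -0.9]
grip_width: 0.087
time: 9.65
position: [0.5376, -0.0192, 0.1285]
tool_rot: [0.736, 0.677, -0.003, -0.004]
ft_force: [-1.0, -0.1, 0.5]
grip_width: 0.0869
[ 0.53758214 -0.01916542  0.12854944] [-1.04463492 -0.09618996  0.54368393] [((262.4, 224.4, [62, 62]), array([541.6, -18.3,  88. ]))]
```

```bash
python3 -m jog '[{"grip":0,"travel":[0.1,0.1,-3],"twist":0},{"grip":0,"travel":[0,0,-2.7],"twist":0},{"grip":0,"travel":[0,0,0],"twist":0},{"grip":255,"travel":[0,0,0],"twist":0},{"grip":255,"travel":[0,0,0],"twist":0},{"grip":255,"travel":[0,0,0],"twist":0},{"grip":255,"travel":[0,0,0],"twist":0},{"grip":255,"travel":[0,0,0],"twist":0}]' 20;  python3 -m jog '[{"grip":255,"travel":[0,0,0],"twist":0},{"grip":255,"travel":[0,0,0],"twist":0}]'
```

```text
time: 10.5
position: [0.5421, -0.0185, 0.0757]
tool_rot: [0.735, 0.678, 0.0, 0.001]
ft_force: [0.1, -0.3, -1.0]
grip_width: 0.055
time: 10.7
position: [0.5418, -0.0185, 0.0753]
tool_rot: [0.735, 0.678, 0.0, 0.0]
ft_force: [-1.1, 0.7, 3.2]
grip_width: 0.0476
```

```bash
python3 -m jog '[{"grip":255,"travel":[0,0,3],"twist":0},{"grip":255,"travel":[0,0,4],"twist":0},{"grip":255,"travel":[0,1,4.5],"twist":0},{"grip":255,"travel":[-1.7,4.5,0],"twist":0},{"grip":255,"travel":[-1.7,4.8,0],"twist":0},{"grip":255,"travel":[0,4.8,0],"twist":0},{"grip":255,"travel":[0,4.8,0],"twist":0},{"grip":255,"travel":[0,4.8,0],"twist":0}]' 20;python3 -m jog '[{"grip":255,"travel":[0,4.8,0],"twist":0},{"grip":255,"travel":[0,4.8,0],"twist":0},{"grip":255,"travel":[0,4.6,0],"twist":0},{"grip":255,"travel":[0,0,0],"twist":0}]'
```

```text
time: 11.5
position: [0.5073, 0.2293, 0.1897]
tool_rot: [0.735, 0.678, -0.0, -0.0]
ft_force: [1.4, -0.6, -0.9]
grip_width: 0.0474
time: 11.9
position: [0.5073, 0.3755, 0.1894]
tool_rot: [0.733, 0.68, 0.002, -0.001]
ft_force: [-0.9, -1.3, -1.6]
grip_width: 0.0474
```

Lower 13.6 cm and release, back out and look.

```bash
python3 -m jog '[{"grip":255,"travel":[0,0.2,-4],"twist":0},{"grip":255,"travel":[0,0,-4],"twist":0},{"grip":255,"travel":[0,0,-4],"twist":0},{"grip":255,"travel":[0,0,-1],"twist":0},{"grip":255,"travel":[0,0,-0.6],"twist":0},{"grip":255,"travel":[0,0,0],"twist":0},{"grip":255,"travel":[0,0,0],"twist":0}]' 20;  python3 -m jog '[{"grip":0,"travel":[0,0,0],"twist":0},{"grip":0,"travel":[0,0,0],"twist":0},{"grip":0,"travel":[0,0,0],"twist":0},{"grip":0,"travel":[0,0,3],"twist":0},{"grip":0,"travel":[0,0,4],"twist":0},{"grip":0,"travel":[0,-4,4],"twist":0},{"grip":0,"travel":[0,-4.8,3],"twist":0},{"grip":0,"travel":[0,-4.8,0],"twist":0}]'; python3 -m jog '[{"grip":0,"travel":[-1,-4.8,0],"twist":0},{"grip":0,"travel":[-1,-4.8,0],"twist":0},{"grip":0,"travel":[0,0,0],"twist":0}]'
python3 - <<'E'
from h import *
o,im=snap('wrist','w7.png'); print(o['position'],green(o,im,.065))
E
```

```text
time: 12.6
position: [0.5096, 0.3722, 0.0559]
tool_rot: [0.735, 0.678, 0.002, 0.001]
ft_force: [0.8, 0.1, -1.1]
grip_width: 0.0476
time: 13.4
position: [0.5109, 0.2464, 0.1906]
tool_rot: [0.734, 0.679, 0.005, 0.003]
ft_force: [1.5, 0.1, -0.1]
grip_width: 0.0865
time: 13.7
position: [0.4864, 0.1453, 0.1862]
tool_rot: [0.737, 0.676, -0.001, -0.0]
ft_force: [0.0, -0.6, -0.3]
grip_width: 0.0873
[0.48638037 0.14527762 0.1861961 ] [((276.7, 34.7, [53, 62]), array([515.8, 285.9,  65. ]))]
```

View pics/w7.png

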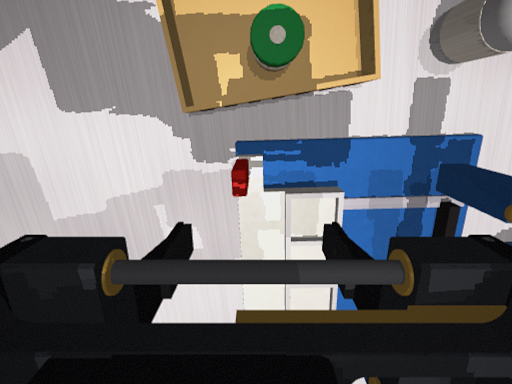

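```bash
python3 -m jog '[{"grip":0,"travel":[-0.3,-4.8,0],"twist":0},{"grip":0,"travel":[-0.3,-4.8,0],"twist":0},{"grip":0,"travel":[-0.3,-4.8,0],"twist":0},{"grip":0,"travel":[-0.3,-4.8,0],"twist":0},{"grip":0,"travel":[-0.3,-4.8,0],"twist":0},{"grip":0,"travel":[-0.3,-4.8,0],"twist":0},{"grip":0,"travel":[-0.2,-4.8,0],"twist":0},{"grip":0,"travel":[0,-4.8,-2],"twist":0}]'; python3 -m jog '[{"grip":0,"travel":[0,-4.6,-4],"twist":0},{"grip":0,"travel":[0,0,-2],"twist":0},{"grip":0,"travel":[0,0,0],"twist":0}]'
python3 - <<'E'
from h import *
o,im=snap('wrist','w8.png'); print(o['position'],find('fresh0','wrist'),[(b,w_at(o,b[0],b[1],.06)) for b in blobs(im,(0,0,130),(180,70,255),200,(190,120,330,262))])
o,im=snap('scene','s4.png'); print([(b,w_at(o,b[0],b[1],.065,'scene')) for b in blobs(im,(45,90,40),(80,255,255),30)])
E
```

```text
time: 14.55
position: [0.4706, -0.2348, 0.1687]
tool_rot: [0.735, 0.678, 0.001, 0.004]
ft_force: [1.2, -0.2, 0.2]
grip_width: 0.0873
time: 14.85
position: [0.4675, -0.2694, 0.1113]
tool_rot: [0.736, 0.677, -0.0, -0.003]
ft_force: [-1.0, 0.8, -0.6]
grip_width: 0.0868
[ 0.46753894 -0.26935906  0.11129177] [([469, -275, 61], 0.93), ([457, -345, 54], 0.63)] [((256.2, 243.0, [32, 65]), array([ 465.4, -288.8,   60. ])), ((257.2, 217.8, [7, 54]), array([ 468. , -267.4,   60. ])), ((194.1, 233.4, [8, 80]), array([ 417.6, -276.5,   60. ])), ((250.0, 145.7, [67, 156]), array([ 467.4, -212.1,   60. ]))]
[((353.9, 205.5, [11, 13]), array([510., 371.,  65.])), ((330.1, 203.0, [10, 13]), array([516.3, 288.4,  65. ]))]
```

View pics/w8.png

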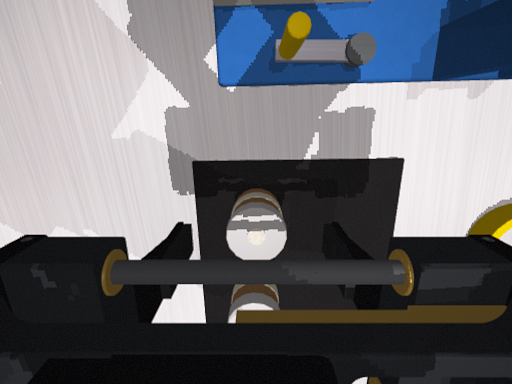

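```bash
python3 -m jog '[{"grip":0,"travel":[-0.1,-0.9,-3],"twist":0},{"grip":0,"travel":[0,0,-3.2],"twist":0},{"grip":0,"travel":[0,0,0],"twist":0},{"grip":255,"travel":[0,0,0],"twist":0},{"grip":255,"travel":[0,0,0],"twist":0},{"grip":255,"travel":[0,0,0],"twist":0},{"grip":255,"travel":[0,0,0],"twist":0},{"grip":255,"travel":[0,0,0],"twist":0}]' 20;  python3 -m jog '[{"grip":255,"travel":[0,0,0],"twist":0},{"grip":255,"travel":[0,0,0],"twist":0}]'
```

```text
time: 15.8
position: [0.4674, -0.2792, 0.0526]
tool_rot: [0.735, 0.678, 0.0, 0.001]
ft_force: [-0.1, 0.2, -0.9]
grip_width: 0.055
time: 16.0
position: [0.467, -0.279, 0.0522]
tool_rot: [0.735, 0.678, -0.0, 0.0]
ft_force: [-0.9, 1.0, 4.6]
grip_width: 0.0475
```

```bash
python3 -m jog '[{"grip":255,"travel":[0,0,4],"twist":0},{"grip":255,"travel":[0,0,4.5],"twist":0},{"grip":255,"travel":[1.3,4,4.5],"twist":0},{"grip":255,"travel":[1.3,4.5,0],"twist":0},{"grip":255,"travel":[1.3,4.5,0],"twist":0},{"grip":255,"travel":[1.3,4.5,0],"twist":0},{"grip":255,"travel":[1.3,4.5,0],"twist":0},{"grip":255,"travel":[1.3,3,0],"twist":0}]'; python3 -m jog '[{"grip":255,"travel":[0,0,0],"twist":0},{"grip":255,"travel":[0,0,0],"twist":0}]'
python3 - <<'E'
from h import *
o,im=snap('wrist','w9.png'); print(o['position'])
E
```

```text
time: 16.8
position: [0.5418, -0.0334, 0.1729]
tool_rot: [0.735, 0.678, -0.0, -0.001]
ft_force: [0.3, 0.1, -1.3]
grip_width: 0.0481
time: 17.0
position: [0.5423, -0.0358, 0.1729]
tool_rot: [0.735, 0.679, -0.0, -0.0]
ft_force: [0.8, 0.3, -1.3]
grip_width: 0.0474
[ 0.54229896 -0.03577966  0.17286674]
```

View pics/w9.png

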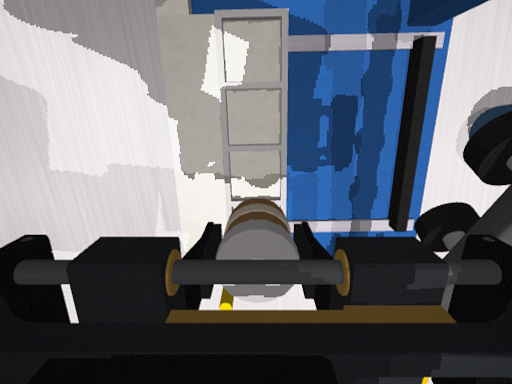

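```bash
python3 - <<'E'
import cv2
im=cv2.imread('pics/w9.png')[0:210,205:305]; cv2.imwrite('pics/w9c.png',cv2.resize(im,None,fx=2.8,fy=2.8,interpolation=cv2.INTER_CUBIC))
E
```

```text
(no output)
```

View pics/w9c.png

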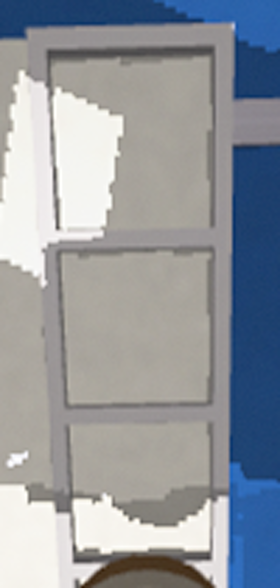

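```bash
python3 - <<'E'
from h import *
o=get_obs()
for q in ([(48,48),(216,45),(56,230),(216,228)],[(57,248),(216,246),(65,406),(215,403)],[(67,422),(215,420),(74,552),(214,551)]):
    P=np.array([w_at(o,205+a/2.8,b/2.8,.038)[:2] for a,b in q]); print(P.tolist(),P.mean(0))
im=cv2.imread('pics/w9.png')[:,:,::-1].copy()
# where is held lid: predicted pixel of lid centre if jar centred at TCP
c=get_calibration('wrist');T=np.linalg.inv(c['T_tool_cam'])
for dx in (-.003,0,.003):
    for a in (0,90,180,270):
        p=T@[dx+.024*np.cos(np.radians(a)),.024*np.sin(np.radians(a)),-.008,1]; print(dx,a,(c['fx']*p[:2]/p[2]+[c['cx'],c['cy']]).round())
E
```

```text
[[524.3, 125.4], [577.7, 121.9], [520.6, 71.6], [574.8, 67.8]] [549.35   96.675]
[[520.2, 65.9], [574.5, 62.1], [516.9, 12.3], [571.3, 9.0]] [545.725  37.325]
[[517.0, 6.5], [570.9, 2.8], [514.0, -43.5], [567.8, -47.5]] [542.425 -20.425]
-0.003 0 [256. 227.]
-0.003 90 [299. 267.]
-0.003 180 [256. 302.]
-0.003 270 [214. 267.]
0 0 [256. 222.]
0 90 [299. 262.]
0 180 [256. 298.]
0 270 [213. 262.]
0.003 0 [256. 217.]
0.003 90 [300. 257.]
0.003 180 [256. 294.]
0.003 270 [213. 257.]
```

```bash
python3 -m jog '[{"grip":255,"travel":[0,1.6,0],"twist":0},{"grip":255,"travel":[0,0,-4],"twist":0},{"grip":255,"travel":[0,0,-2],"twist":0},{"grip":255,"travel":[0,0,0],"twist":0},{"grip":255,"travel":[0,0,0],"twist":0}]' 20
```

```text
time: 17.55
position: [0.5425, -0.0209, 0.1133]
tool_rot: [0.736, 0.677, -0.0, -0.0]
ft_force: [-0.1, 0.7, -2.2]
grip_width: 0.0477
```

```bash
python3 -m jog '[{"grip":255,"travel":[0,0.1,-1.2],"twist":0},{"grip":255,"travel":[0,0,-1],"twist":0},{"grip":255,"travel":[0,0,-0.5],"twist":0},{"grip":255,"travel":[0,0,-0.4],"twist":0},{"grip":255,"travel":[0,0,-0.2],"twist":0},{"grip":255,"travel":[0,0,0],"twist":0},{"grip":255,"travel":[0,0,0],"twist":0}]' 20
```

```text
time: 18.25
position: [0.5428, -0.0195, 0.0804]
tool_rot: [0.735, 0.678, 0.0, 0.0]
ft_force: [0.2, -0.3, -2.0]
grip_width: 0.0472
```

```bash
python3 -m jog '[{"grip":255,"travel":[0,0,-0.1],"twist":0},{"grip":0,"travel":[0,0,0],"twist":0},{"grip":0,"travel":[0,0,0],"twist":0},{"grip":0,"travel":[0,0,0],"twist":0},{"grip":0,"travel":[0,0,3],"twist":0},{"grip":0,"travel":[0,0,3],"twist":0},{"grip":0,"travel":[0,0,0],"twist":0}]' 20;  python3 - <<'E'
from h import *
o,im=snap('wrist','w10.png'); print(o['position'],find('fresh0','wrist'),blobs(im,(0,0,110),(180,70,255),200,(190,150,330,262)))
E
```

```text
time: 18.95
position: [0.5453, -0.02, 0.1428]
tool_rot: [0.735, 0.678, 0.002, 0.003]
ft_force: [0.8, 1.1, -0.2]
grip_width: 0.0844
[ 0.54527348 -0.02004166  0.14284706] [([546, -18, 87], 0.83)] [(244.8, 207.4, [119, 140])]
```

View pics/w10.png

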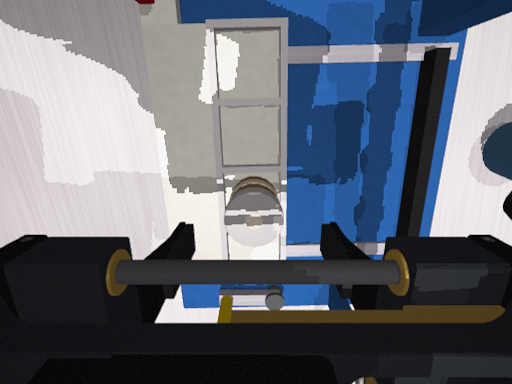

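```bash
python3 -m jog '[{"grip":0,"travel":[-1,-4,2],"twist":0},{"grip":0,"travel":[-1,-4.5,0],"twist":0},{"grip":0,"travel":[-1,-4.5,0],"twist":0},{"grip":0,"travel":[-1.1,-4.5,0],"twist":0},{"grip":0,"travel":[-1.1,-4.5,0],"twist":0},{"grip":0,"travel":[-1.1,-4.5,0],"twist":0},{"grip":0,"travel":[-1.1,-4.5,0],"twist":0},{"grip":0,"travel":[-1.2,-3,-3],"twist":0}]'; python3 -m jog '[{"grip":0,"travel":[0,0,-1],"twist":0},{"grip":0,"travel":[0,0,0],"twist":0}]'
python3 - <<'E'
from h import *
o,im=snap('wrist','w11.png'); print(o['position'],find('fresh0','wrist'),[(b,w_at(o,b[0],b[1],.06)) for b in blobs(im,(0,0,100),(180,70,255),300,(190,120,330,262))])
print(find('fresh0','scene'),snap('scene','s5.png')[0]['time'],find('fresh0','scene'))
E
```

```text
time: 19.85
position: [0.4579, -0.3649, 0.131]
tool_rot: [0.736, 0.677, -0.0, 0.005]
ft_force: [0.6, -1.5, 0.7]
grip_width: 0.0867
time: 20.05
position: [0.4544, -0.358, 0.1162]
tool_rot: [0.736, 0.677, 0.0, -0.004]
ft_force: [0.5, 0.8, -0.3]
grip_width: 0.0871
[ 0.45444799 -0.35800885  0.11616009] [([454, -360, 65], 0.56)] [((240.9, 206.4, [107, 161]), array([ 442.8, -347.4,   60. ]))]
[([474, -364, 36], 0.66)] 20.2 [([657, 19, 14], 0.72), ([511, 23, 29], 0.71), ([470, -355, 53], 0.64), ([549, -23, 92], 0.49)]
```

View pics/w11.png

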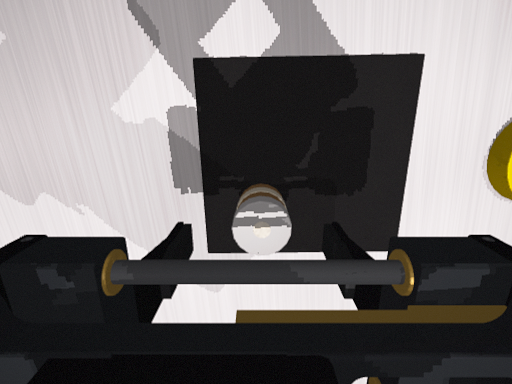

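```bash
python3 - <<'E'
from h import *
o=get_obs(); print(o['position'],w_at(o,262,226,.06))
E
```

```text
[ 0.45737591 -0.35833199  0.11995994] [ 461.  -367.7   60. ]
```

```bash
python3 -m jog '[{"grip":0,"travel":[0.1,-0.8,-3],"twist":0},{"grip":0,"travel":[0,0,-3.7],"twist":0},{"grip":0,"travel":[0,0,0],"twist":0},{"grip":255,"travel":[0,0,0],"twist":0},{"grip":255,"travel":[0,0,0],"twist":0},{"grip":255,"travel":[0,0,0],"twist":0},{"grip":255,"travel":[0,0,0],"twist":0},{"grip":255,"travel":[0,0,0],"twist":0}]' 20;  python3 -m jog '[{"grip":255,"travel":[0,0,0],"twist":0},{"grip":255,"travel":[0,0,0],"twist":0}]'
```

```text
time: 21.1
position: [0.4579, -0.3679, 0.0533]
tool_rot: [0.735, 0.678, -0.0, 0.001]
ft_force: [0.2, 0.3, -0.1]
grip_width: 0.0549
time: 21.3
position: [0.4576, -0.3677, 0.0529]
tool_rot: [0.735, 0.678, -0.0, 0.0]
ft_force: [-0.3, 0.6, 3.8]
grip_width: 0.0475
```

```bash
python3 -m jog '[{"grip":255,"travel":[0,0,4],"twist":0},{"grip":255,"travel":[0,0,4.5],"twist":0},{"grip":255,"travel":[1.1,4,4.5],"twist":0},{"grip":255,"travel":[1.1,4.6,0],"twist":0},{"grip":255,"travel":[1.1,4.6,0],"twist":0},{"grip":255,"travel":[1.1,4.6,0],"twist":0},{"grip":255,"travel":[1.1,4.6,0],"twist":0},{"grip":255,"travel":[1.1,4.6,0],"twist":0}]'; python3 -m jog '[{"grip":255,"travel":[1.1,4.6,0],"twist":0},{"grip":255,"travel":[1.1,4.6,0],"twist":0},{"grip":255,"travel":[0,4.6,0],"twist":0},{"grip":255,"travel":[0,0,0],"twist":0},{"grip":255,"travel":[0,0,0],"twist":0}]'
python3 - <<'E'
from h import *
o,im=snap('wrist','w12.png'); print(o['position'],o['grip_width'])
a=cv2.imread('pics/w9.png')
for u in (240,250,262): print(a[285:310,u,1].tolist(), im[285:310,u,1].tolist())
E
```

```text
time: 22.1
position: [0.5214, -0.1029, 0.1738]
tool_rot: [0.735, 0.678, -0.0, -0.0]
ft_force: [1.4, -0.2, -1.7]
grip_width: 0.0474
time: 22.6
position: [0.543, 0.0343, 0.1736]
tool_rot: [0.734, 0.679, -0.0, -0.0]
ft_force: [-0.5, -0.5, -1.0]
grip_width: 0.0475
[0.54301703 0.03432332 0.17364007] 0.04749053834958478
[116, 114, 113, 113, 113, 112, 112, 114, 112, 111, 108, 172, 205, 200, 219, 230, 230, 230, 229, 229, 230, 230, 230, 235, 203] [118, 114, 113, 113, 114, 114, 113, 112, 115, 146, 130, 85, 86, 86, 83, 129, 209, 231, 233, 200, 113, 60, 58, 60, 72]
[117, 114, 113, 114, 113, 113, 113, 114, 113, 108, 172, 209, 206, 203, 202, 202, 209, 226, 232, 232, 231, 231, 232, 234, 204] [115, 112, 113, 114, 113, 113, 113, 114, 112, 108, 174, 177, 112, 89, 82, 159, 223, 230, 234, 185, 82, 53, 50, 61, 70]
[116, 115, 113, 111, 113, 113, 113, 112, 111, 107, 172, 210, 204, 203, 202, 202, 202, 222, 233, 231, 231, 232, 233, 237, 206] [119, 114, 114, 114, 113, 113, 112, 113, 110, 174, 212, 181, 116, 84, 80, 187, 233, 229, 235, 176, 55, 66, 58, 55, 68]
```

```bash
python3 -m jog '[{"grip":255,"travel":[0.3,0.5,-4],"twist":0},{"grip":255,"travel":[0,0,-2],"twist":0},{"grip":255,"travel":[0,0,0],"twist":0},{"grip":255,"travel":[0,0,0],"twist":0}]' 20;python3 -m jog '[{"grip":255,"travel":[0,0,-1.2],"twist":0},{"grip":255,"travel":[0,0,-1],"twist":0},{"grip":255,"travel":[0,0,-0.5],"twist":0},{"grip":255,"travel":[0,0,-0.4],"twist":0},{"grip":255,"travel":[0,0,-0.2],"twist":0},{"grip":255,"travel":[0,0,0],"twist":0},{"grip":255,"travel":[0,0,0],"twist":0}]'
```

```text
time: 23.05
position: [0.5468, 0.0367, 0.114]
tool_rot: [0.736, 0.677, -0.0, -0.0]
ft_force: [0.2, -0.2, -1.3]
grip_width: 0.0479
time: 23.75
position: [0.5467, 0.0383, 0.0812]
tool_rot: [0.735, 0.678, 0.0, 0.0]
ft_force: [0.3, -0.0, -1.7]
grip_width: 0.0477
```

```bash
python3 -m jog '[{"grip":255,"travel":[0,0,-0.1],"twist":0},{"grip":0,"travel":[0,0,0],"twist":0},{"grip":0,"travel":[0,0,0],"twist":0},{"grip":0,"travel":[0,0,0],"twist":0},{"grip":0,"travel":[0,0,3],"twist":0},{"grip":0,"travel":[0,0,4],"twist":0},{"grip":0,"travel":[-3,-3,4],"twist":0},{"grip":0,"travel":[-4,-4,2],"twist":0}]' 20;python3 -m jog '[{"grip":120,"travel":[-3,-3,0],"twist":0},{"grip":255,"travel":[0,0,0],"twist":0},{"grip":255,"travel":[0,0,0],"twist":0}]'
python3 - <<'E'
from h import *
o,im=snap('wrist','w13.png'); print(o['position'],find('fresh0','wrist'),find('push_lug','wrist'))
print('red',[(b,w_at(o,b[0],b[1],.088)) for b in blobs(im,(0,120,60),(8,255,255),40)])
E
```

```text
time: 24.55
position: [0.49, -0.0213, 0.2041]
tool_rot: [0.734, 0.679, 0.002, 0.003]
ft_force: [1.8, -2.1, -0.5]
grip_width: 0.0863
time: 24.85
position: [0.4575, -0.0514, 0.2015]
tool_rot: [0.736, 0.677, 0.0, 0.0]
ft_force: [0.3, -0.7, -0.8]
grip_width: 0.0704
[ 0.4574594  -0.05143192  0.20148145] [([613, 15, 13], 0.63), ([540, 38, 87], 0.59), ([539, -22, 89], 0.56)] [([507, 31, 25], 0.95)]
red []
```

View pics/w13.png

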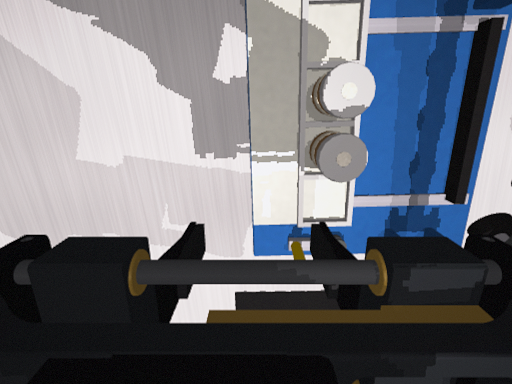

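```bash
python3 - <<'E'
from h import *
o=get_obs(); o['position']=np.array([.48638,.14528,.1862]); o['tool_rot']=np.array([.737,.676,-.001,0])
im=cv2.imread('pics/w7.png')[:,:,::-1].copy()
hsv=cv2.cvtColor(im,cv2.COLOR_RGB2HSV)
m=((hsv[:,:,0]<8)|(hsv[:,:,0]>172))&(hsv[:,:,1]>130)&(hsv[:,:,2]>40); m[:,:200]=0;m[:,300:]=0
for v in range(150,205,4): print(v,[(u,int(hsv[v,u,2])) for u in np.where(m[v])[0][::4]])
v,u=np.where(m); print(u.min(),u.max(),v.min(),v.max())
for p in [(233,178),(249,178),(241,160),(241,197)]: print(p,w_at(o,*p,.088))
E
```

```text
150 []
154 []
158 []
162 [(np.int64(236), 75), (np.int64(240), 81), (np.int64(244), 83)]
166 [(np.int64(234), 76), (np.int64(238), 82), (np.int64(242), 83), (np.int64(246), 80)]
170 [(np.int64(232), 106), (np.int64(236), 109), (np.int64(240), 111), (np.int64(244), 108)]
174 [(np.int64(232), 123), (np.int64(236), 131), (np.int64(240), 133), (np.int64(244), 127)]
178 [(np.int64(232), 109), (np.int64(236), 135), (np.int64(240), 133), (np.int64(244), 131)]
182 [(np.int64(232), 139), (np.int64(236), 173), (np.int64(240), 102), (np.int64(244), 98)]
186 [(np.int64(232), 140), (np.int64(236), 164), (np.int64(240), 211), (np.int64(244), 203)]
190 [(np.int64(233), 95), (np.int64(237), 103), (np.int64(241), 103), (np.int64(245), 97)]
194 [(np.int64(233), 112), (np.int64(237), 177), (np.int64(241), 101), (np.int64(245), 92)]
198 []
202 []
232 247 159 195
(233, 178) [466.5 168.4  88. ]
(249, 178) [481.1 167.1  88. ]
(241, 160) [475.5 184.3  88. ]
(241, 197) [471.9 149.6  88. ]
```

```bash
python3 -m jog '[{"grip":255,"travel":[-0.2,2,0],"twist":8.3},{"grip":255,"travel":[-0.2,2,0],"twist":8.3},{"grip":255,"travel":[-0.2,2,0],"twist":8.3},{"grip":255,"travel":[-0.2,2,0],"twist":8.3},{"grip":255,"travel":[-0.2,2,0],"twist":8.3},{"grip":255,"travel":[-0.2,2,0],"twist":8.3},{"grip":255,"travel":[-0.2,2,0],"twist":8.3},{"grip":255,"travel":[-0.2,2,0],"twist":8.3}]';python3 -m jog '[{"grip":255,"travel":[-0.2,2,0],"twist":8.2},{"grip":255,"travel":[-0.2,2,0],"twist":8.2},{"grip":255,"travel":[0,1.6,0],"twist":8.2},{"grip":255,"travel":[0,0,0],"twist":0}]'
python3 - <<'E'
from h import *
o,im=snap('wrist','w14.png'); print(o['position'],find('push_lug','wrist'))
o,im=snap('side','s6.png'); hsv=cv2.cvtColor(im,cv2.COLOR_RGB2HSV)
print([(b,w_at(o,b[0],b[1],.07,'side')) for b in blobs(im,(0,150,60),(8,255,255),20)])
E
```

```text
time: 25.8
position: [0.4419, 0.1111, 0.2006]
tool_rot: [0.24, 0.971, 0.0, -0.0]
ft_force: [-0.3, 1.1, -0.6]
grip_width: 0.0016
time: 26.2
position: [0.4377, 0.1676, 0.2007]
tool_rot: [0.03, 1.0, 0.0, 0.0]
ft_force: [0.5, -0.6, -0.5]
grip_width: 0.0002
[0.43770416 0.16761535 0.20067457] [([478, 5, 28], 0.89)]
[((267.1, 130.9, [13, 25]), array([737. , 369.4,  70. ]))]
```

```bash
python3 -m jog '[{"grip":255,"travel":[-0.3,-0.3,-4],"twist":0},{"grip":255,"travel":[0,0,-4],"twist":0},{"grip":255,"travel":[0,0,-3],"twist":0},{"grip":255,"travel":[0,0,-1.6],"twist":0},{"grip":255,"travel":[0,0,0],"twist":0}]';python3 -m jog '[{"grip":255,"travel":[1,0,0],"twist":0},{"grip":255,"travel":[1,0,0],"twist":0},{"grip":255,"travel":[0.5,0,0],"twist":0},{"grip":255,"travel":[0.5,0,0],"twist":0},{"grip":255,"travel":[0.5,0,0],"twist":0}]'
```

```text
time: 26.85
position: [0.4333, 0.1612, 0.073]
tool_rot: [0.033, 0.999, -0.0, -0.003]
ft_force: [0.1, -0.1, -0.4]
grip_width: 0.0003
time: 27.35
position: [0.4695, 0.162, 0.0756]
tool_rot: [0.032, 0.999, -0.0, -0.0]
ft_force: [-2.9, -1.2, 1.0]
grip_width: 0.0009
```

```bash
python3 -m jog '[{"grip":255,"travel":[1,-0.06,0],"twist":0},{"grip":255,"travel":[1,-0.06,0],"twist":0},{"grip":255,"travel":[1,-0.07,0],"twist":0},{"grip":255,"travel":[1,-0.06,0],"twist":0},{"grip":255,"travel":[1,-0.07,0],"twist":0},{"grip":255,"travel":[1,-0.06,0],"twist":0},{"grip":255,"travel":[1,-0.06,0],"twist":0},{"grip":255,"travel":[0.5,0,0],"twist":0}]';python3 -m jog '[{"grip":255,"travel":[0.5,-0.03,0],"twist":0},{"grip":255,"travel":[0.5,-0.03,0],"twist":0},{"grip":255,"travel":[0.3,0,0],"twist":0},{"grip":255,"travel":[0.3,0,0],"twist":0},{"grip":255,"travel":[0.2,0,0],"twist":0}]'
```

```text
time: 28.15
position: [0.5463, 0.1576, 0.075]
tool_rot: [0.032, 0.999, -0.0, 0.001]
ft_force: [-2.7, 0.1, 1.6]
grip_width: 0.0006
time: 28.65
position: [0.5625, 0.1568, 0.0749]
tool_rot: [0.032, 0.999, -0.0, -0.0]
ft_force: [-2.6, -1.3, 0.1]
grip_width: 0.0006
```

```bash
python3 -m jog '[{"grip":255,"travel":[0.3,-0.02,0],"twist":0},{"grip":255,"travel":[0.3,-0.02,0],"twist":0},{"grip":255,"travel":[0.2,0,0],"twist":0},{"grip":255,"travel":[0.2,0,0],"twist":0}]';python3 -m jog '[{"grip":255,"travel":[0.2,0,0],"twist":0},{"grip":255,"travel":[0.2,0,0],"twist":0}]'
```

```text
time: 29.05
position: [0.5722, 0.1566, 0.0749]
tool_rot: [0.032, 0.999, -0.0, -0.001]
ft_force: [-6.4, -2.4, 3.0]
grip_width: 0.0005
time: 29.25
position: [0.5723, 0.1567, 0.0749]
tool_rot: [0.032, 0.999, -0.0, -0.005]
ft_force: [-12.9, -1.2, 8.5]
grip_width: 0.0004
```

```bash
python3 -m jog '[{"grip":255,"travel":[0.2,0,0],"twist":0},{"grip":255,"travel":[0.1,0,0],"twist":0}]';python3 -m jog '[{"grip":255,"travel":[0.1,0,0],"twist":0},{"grip":255,"travel":[0,0,0],"twist":0}]'
```

```text
time: 29.45
position: [0.5723, 0.1567, 0.0747]
tool_rot: [0.032, 0.999, -0.001, -0.008]
ft_force: [-16.0, -1.5, 12.6]
grip_width: 0.0004
time: 29.65
position: [0.5723, 0.1567, 0.0747]
tool_rot: [0.032, 0.999, -0.001, -0.009]
ft_force: [-15.5, -2.2, 11.1]
grip_width: 0.0006
```

```bash
python3 -m jog '[{"grip":255,"travel":[-3,0.2,0],"twist":0},{"grip":255,"travel":[-4,0,0],"twist":0},{"grip":255,"travel":[0,0,4],"twist":0},{"grip":255,"travel":[0,-3,4.5],"twist":0},{"grip":0,"travel":[0,-4.5,4],"twist":0},{"grip":0,"travel":[0,-4.5,0],"twist":0},{"grip":0,"travel":[0,-4.5,0],"twist":0},{"grip":0,"travel":[0,-4.5,0],"twist":0}]';python3 -m jog '[{"grip":0,"travel":[0,-4.5,0],"twist":0},{"grip":0,"travel":[0,-4.7,0],"twist":0},{"grip":0,"travel":[0,0,0],"twist":0},{"grip":0,"travel":[0,0,0],"twist":0}]'
python3 - <<'E'
from h import *
o,im=snap('wrist','w15.png'); print(o['position'],o['tool_rot'])
print('yel',[(b,w_at(o,b[0],b[1],.086)) for b in blobs(im,(22,150,120),(32,255,255),20)])
E
```

```text
time: 30.45
position: [0.5127, -0.0433, 0.1913]
tool_rot: [0.032, 0.999, -0.001, 0.003]
ft_force: [0.7, 0.5, 0.3]
grip_width: 0.0244
time: 30.85
position: [0.5117, -0.1349, 0.1903]
tool_rot: [0.034, 0.999, -0.0, 0.002]
ft_force: [-0.0, 0.7, 0.2]
grip_width: 0.0566
[ 0.51170863 -0.13490655  0.19027133] [ 3.35528733e-02  9.99435665e-01 -3.01629802e-04  1.57039055e-03]
yel [((244.9, 186.2, [12, 13]), array([ 500. , -145.8,   86. ]))]
```

```bash
python3 -m jog '[{"grip":0,"travel":[-1.1,-1.1,0],"twist":0},{"grip":0,"travel":[0,0,-3],"twist":0},{"grip":0,"travel":[0,0,0],"twist":0}]';python3 - <<'E'
from h import *
o,im=snap('wrist','w16.png'); print(o['position'],o['tool_rot'],o['grip_width'])
print('yel',[(b,w_at(o,b[0],b[1],.086)) for b in blobs(im,(22,150,120),(32,255,255),20)])
E
```

```text
time: 31.2
position: [0.4969, -0.1425, 0.1577]
tool_rot: [0.031, 1.0, 0.001, -0.003]
ft_force: [-0.5, 0.4, -1.2]
grip_width: 0.0826
[ 0.49686112 -0.14251991  0.15769955] [ 0.03119469  0.9995077   0.0014672  -0.00301562] 0.0826358122896281
yel [((253.0, 213.7, [13, 14]), array([ 499.9, -146. ,   86. ]))]
```

```bash
python3 -m jog '[{"grip":0,"travel":[0,0,-4],"twist":0},{"grip":0,"travel":[0,0,-4.4],"twist":0},{"grip":0,"travel":[0,0,0],"twist":0},{"grip":255,"travel":[0,0,0],"twist":0},{"grip":255,"travel":[0,0,0],"twist":0},{"grip":255,"travel":[0,0,0],"twist":0},{"grip":255,"travel":[0,0,0],"twist":0},{"grip":255,"travel":[0,0,0],"twist":0}]' 10;python3 -m jog '[{"grip":255,"travel":[0,0,0],"twist":0},{"grip":255,"travel":[0,0,0],"twist":0},{"grip":255,"travel":[0,0,0],"twist":0},{"grip":255,"travel":[0,0,0],"twist":0},{"grip":255,"travel":[0,0,0],"twist":0}]'
```

```text
time: 32.05
position: [0.5001, -0.1447, 0.0773]
tool_rot: [0.032, 0.999, -0.001, 0.001]
ft_force: [-0.2, -0.8, -0.5]
grip_width: 0.0549
time: 32.55
position: [0.4994, -0.1445, 0.0757]
tool_rot: [0.032, 0.999, -0.0, -0.0]
ft_force: [-0.8, -1.1, -0.1]
grip_width: 0.0152
```

```bash
python3 -m jog '[{"grip":255,"travel":[0.09,0.52,0],"twist":0},{"grip":255,"travel":[0.09,0.52,0],"twist":0},{"grip":255,"travel":[0.2,0.51,0],"twist":0},{"grip":255,"travel":[0.2,0.51,0],"twist":0},{"grip":255,"travel":[0.28,0.44,0],"twist":0},{"grip":255,"travel":[0.28,0.44,0],"twist":0},{"grip":255,"travel":[0.37,0.4,0],"twist":0},{"grip":255,"travel":[0.37,0.4,0],"twist":0}]'
```

```text
time: 33.35
position: [0.5186, -0.1066, 0.0757]
tool_rot: [0.032, 0.999, -0.0, -0.0]
ft_force: [-1.7, -4.3, -2.4]
grip_width: 0.0133
```

```bash
python3 -m jog '[{"grip":255,"travel":[0.42,0.3,0],"twist":0},{"grip":255,"travel":[0.42,0.3,0],"twist":0},{"grip":255,"travel":[0.5,0.22,0],"twist":0},{"grip":255,"travel":[0.5,0.22,0],"twist":0}]';python3 -m jog '[{"grip":255,"travel":[0.5,0.11,0],"twist":0},{"grip":255,"travel":[0.5,0.11,0],"twist":0},{"grip":255,"travel":[0.5,0.02,0],"twist":0},{"grip":255,"travel":[0.5,0,0],"twist":0}]'
```

```text
time: 33.75
position: [0.5371, -0.0966, 0.0758]
tool_rot: [0.032, 0.999, -0.0, -0.0]
ft_force: [-2.3, -5.1, -3.3]
grip_width: 0.0134
time: 34.15
position: [0.552, -0.0952, 0.0754]
tool_rot: [0.03, 1.0, -0.001, -0.006]
ft_force: [-15.7, -12.4, 3.4]
grip_width: 0.0136
```

```bash
python3 -m jog '[{"grip":0,"travel":[0,0,0],"twist":0},{"grip":0,"travel":[0,0,0],"twist":0},{"grip":0,"travel":[0,0,0],"twist":0},{"grip":0,"travel":[0,0,4],"twist":0},{"grip":0,"travel":[0,0,4],"twist":0},{"grip":0,"travel":[-2,0,2],"twist":0},{"grip":0,"travel":[0,0,0],"twist":0},{"grip":0,"travel":[0,0,0],"twist":0}]';python3 - <<'E'
from h import *
from scipy.optimize import least_squares
o,im=snap('wrist','w17.png'); print(o['position'],o['tool_rot'],o['grip_width'])
print('yel',[(b,w_at(o,b[0],b[1],.086)) for b in blobs(im,(22,150,120),(32,255,255),20)])
P=np.array([(499.5,-144.5),(518.6,-106.6),(537.1,-96.6),(552,-95.2)])
print(least_squares(lambda c:np.hypot(*(P-c).T)-55,[554,-149]).x)
print(find('push_lug','wrist'))
E
```

```text
time: 34.95
position: [0.5372, -0.0938, 0.1764]
tool_rot: [0.032, 0.999, -0.0, 0.001]
ft_force: [-0.7, -0.7, 0.1]
grip_width: 0.0698
[ 0.53724651 -0.09383678  0.17636636] [ 3.19484965e-02  9.99488946e-01 -4.36735761e-05  1.06671612e-03] 0.06975562580068391
yel [((256.4, 222.9, [12, 13]), array([557.7, -95.8,  86. ]))]
[ 553.86700629 -149.42841805]
[([596, -2, 28], 0.84)]
```

View pics/w17.png

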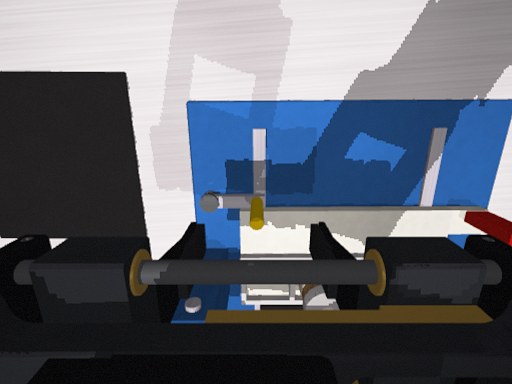

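```bash
python3 -m jog '[{"grip":200,"travel":[0,0,4.6],"twist":0},{"grip":255,"travel":[0,2,4.6],"twist":0},{"grip":255,"travel":[0,3,4.6],"twist":0},{"grip":255,"travel":[0,4.6,4.6],"twist":0},{"grip":255,"travel":[0,4.6,0.5],"twist":0},{"grip":255,"travel":[0,4.6,0],"twist":0},{"grip":255,"travel":[0,4.6,0],"twist":0},{"grip":255,"travel":[0,0,0],"twist":0}]';python3 -m jog '[{"grip":255,"travel":[4.4,0,0],"twist":0},{"grip":255,"travel":[4.4,0,0],"twist":0},{"grip":255,"travel":[4.4,0,0],"twist":0},{"grip":255,"travel":[0,0,0],"twist":0},{"grip":255,"travel":[0,0,0],"twist":0}]'
```

```text
time: 35.85
position: [0.5361, 0.1319, 0.3486]
tool_rot: [0.029, 1.0, 0.001, -0.001]
ft_force: [-0.3, -0.5, 0.2]
grip_width: 0.0296
time: 36.35
position: [0.6691, 0.1257, 0.347]
tool_rot: [0.032, 0.999, -0.0, -0.002]
ft_force: [-0.3, -0.3, -0.2]
grip_width: 0.0006
```

```bash
python3 - <<'E'
from h import *
# red handle from scene cam at z~.29; and side
for n in ('scene','side'):
    o,im=snap(n,'x_'+n+'.png')
    print(n,[(b,w_at(o,b[0],b[1],.29,n)) for b in blobs(im,(0,150,60),(8,255,255),20)],find('lever_handle',n))
print(o['position'])
E
```

```text
scene [((296.2, 191.3, [7, 10]), array([652.4, 163.7, 290. ]))] [([668, 29, 224], 0.81), ([633, 35, 31], 0.72)]
side [((240.7, 178.8, [3, 15]), array([557.1, -27.1, 290. ])), ((267.6, 134.9, [12, 15]), array([668. , 120.6, 290. ]))] [([659, -12, 204], 0.79), ([818, 5, 38], 0.57)]
[0.66778798 0.126069   0.3486949 ]
```

```bash
python3 -m jog '[{"grip":255,"travel":[0.3,1.2,0],"twist":0},{"grip":255,"travel":[0,0,-1.5],"twist":0},{"grip":255,"travel":[0,0,-1],"twist":0},{"grip":255,"travel":[0,0.1,-0.5],"twist":0},{"grip":255,"travel":[0,0.2,-0.5],"twist":0},{"grip":255,"travel":[0,0.3,-0.5],"twist":0},{"grip":255,"travel":[0,0.3,-0.5],"twist":0}]'
```

```text
time: 37.25
position: [0.6719, 0.1474, 0.3049]
tool_rot: [0.032, 0.999, -0.0, 0.0]
ft_force: [-0.4, -0.4, -0.1]
grip_width: 0.0004
```

```bash
python3 - <<'E'
from h import *
a=snap('side','y1.png')[1]; b=snap('scene','y2.png')[1]; c=snap('wrist','y3.png')[1]
A=cv2.resize(a[60:260,170:370],(400,400),interpolation=cv2.INTER_CUBIC); B=cv2.resize(b[130:280,170:320],(400,400),interpolation=cv2.INTER_CUBIC)
m=np.zeros((600,800,3),np.uint8); m[:400,:400]=A; m[:400,400:]=B; m[400:,:266]=cv2.resize(c,(266,200))
cv2.imwrite('pics/mos.png',m[:,:,::-1]); print(get_obs()['position'],get_obs()['joint_torque'])
E
```

```text
[0.67154962 0.1476363  0.30459044] [ 3.08295256e-01 -4.74354458e+01 -2.01051182e+01  1.02293850e-01
 -1.12673733e-01  1.12858371e-02]
```

View pics/mos.png

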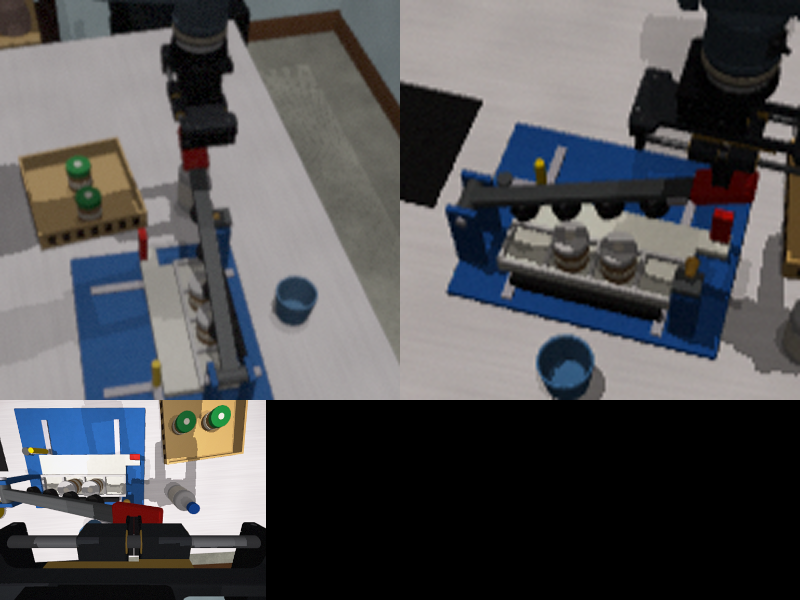

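```bash
python3 - <<'E'
from h import *
im=cv2.imread('pics/y3.png')[:,:,::-1].copy(); o=get_obs()
def red(im):
    h=cv2.cvtColor(im,cv2.COLOR_RGB2HSV); return ((h[:,:,0]<8)|(h[:,:,0]>172))&(h[:,:,1]>130)&(h[:,:,2]>40)
m=red(im)
for v in range(185,262,4):
    u=np.where(m[v,180:380])[0]+180
    print(v,(u.min(),u.max(),len(u)) if len(u) else None, [int(x) for x in im[v,210:320:10].max(1)])
c=get_calibration('wrist');T=np.linalg.inv(c['T_tool_cam'])
def pr(X):
    R=Ro.from_quat(o['tool_rot']).as_matrix(); p=R.T@(np.array(X)-o['position']); p=T@[*p,1]; return (c['fx']*p[:2]/p[2]+[c['cx'],c['cy']]).round().tolist()
X0=np.array([663.5,2.8]);ex=np.array([.998,-.058]);ey=np.array([.058,.998])
for a in (.5,.45,.4):
  for s in (-35,35):
    for x in (-20,20):
        l=345+s; y=-160+l*np.cos(a)-13*np.sin(a); z=120+l*np.sin(a)+13*np.cos(a)
        print(a,s,x,pr([*((X0+x*ex+y*ey)/1000),z/1000]))
print('tip',pr(o['position']-[0,0,.022]))
E
```

```text
185 None [190, 191, 175, 165, 74, 115, 115, 159, 160, 163, 161]
189 None [32, 36, 109, 78, 74, 115, 115, 149, 159, 159, 159]
193 None [36, 37, 201, 124, 68, 116, 114, 240, 156, 158, 158]
197 (np.int64(223), np.int64(244), 22) [186, 148, 91, 88, 103, 116, 113, 239, 241, 243, 161]
201 (np.int64(217), np.int64(272), 56) [55, 105, 102, 94, 94, 92, 87, 226, 242, 241, 159]
205 (np.int64(215), np.int64(298), 84) [43, 108, 106, 106, 104, 99, 93, 93, 89, 144, 232]
209 (np.int64(216), np.int64(312), 97) [47, 108, 109, 110, 108, 107, 107, 103, 97, 96, 99]
213 (np.int64(216), np.int64(313), 98) [50, 108, 108, 109, 109, 110, 108, 108, 108, 104, 107]
217 (np.int64(216), np.int64(312), 97) [48, 107, 108, 108, 108, 107, 108, 109, 110, 107, 114]
221 (np.int64(216), np.int64(312), 97) [49, 106, 108, 107, 111, 108, 86, 110, 108, 108, 116]
225 (np.int64(217), np.int64(312), 69) [47, 107, 107, 107, 17, 19, 13, 107, 107, 107, 114]
229 (np.int64(217), np.int64(312), 68) [47, 108, 108, 108, 19, 15, 10, 108, 107, 109, 113]
233 (np.int64(217), np.int64(311), 66) [44, 107, 108, 108, 22, 17, 13, 108, 109, 107, 
[... 162 characters left out ...]
 19, 21]
245 (np.int64(257), np.int64(257), 1) [24, 20, 24, 22, 20, 19, 16, 24, 24, 21, 24]
249 (np.int64(257), np.int64(257), 1) [23, 23, 24, 22, 18, 20, 45, 26, 26, 23, 25]
253 (np.int64(257), np.int64(257), 1) [24, 25, 24, 22, 22, 17, 89, 25, 23, 24, 24]
257 None [22, 25, 23, 23, 19, 19, 87, 23, 22, 21, 24]
261 None [21, 23, 23, 23, 45, 44, 78, 23, 23, 24, 23]
0.5 -35 -20 [197.0, 208.0]
0.5 -35 20 [201.0, 262.0]
0.5 35 -20 [298.0, 229.0]
0.5 35 20 [296.0, 293.0]
0.45 -35 -20 [212.0, 201.0]
0.45 -35 20 [215.0, 252.0]
0.45 35 -20 [310.0, 217.0]
0.45 35 20 [307.0, 275.0]
0.4 -35 -20 [224.0, 195.0]
0.4 -35 20 [226.0, 243.0]
0.4 35 -20 [318.0, 207.0]
0.4 35 20 [314.0, 261.0]
tip [257.0, 236.0]
```

```bash
python3 -m jog '[{"grip":255,"travel":[0,0.5,-1.2],"twist":0},{"grip":255,"travel":[0,0.5,-1.2],"twist":0},{"grip":255,"travel":[0.1,0.5,-1.2],"twist":0},{"grip":255,"travel":[0,0.5,-1.2],"twist":0},{"grip":255,"travel":[0.1,0.3,-1.1],"twist":0},{"grip":255,"travel":[0,0.3,-1.1],"twist":0},{"grip":255,"travel":[0,0.3,-1.1],"twist":0}]'
```

```text
time: 38.1
position: [0.6735, 0.1769, 0.2229]
tool_rot: [0.032, 0.999, 0.0, -0.0]
ft_force: [-0.5, 0.8, 3.4]
grip_width: 0.0002
```

Pressing at 3.4 N. Continue down to near the detent.

```bash
python3 -m jog '[{"grip":255,"travel":[0,0.2,-1.1],"twist":0},{"grip":255,"travel":[0,0.2,-1.1],"twist":0},{"grip":255,"travel":[0,0.2,-1.1],"twist":0},{"grip":255,"travel":[0,0.1,-1],"twist":0},{"grip":255,"travel":[0,0.1,-0.8],"twist":0},{"grip":255,"travel":[0,0,-0.5],"twist":0}]'; python3 -m jog '[{"grip":255,"travel":[0,0,-0.5],"twist":0},{"grip":255,"travel":[0,0,-0.4],"twist":0},{"grip":255,"travel":[0,0,-0.3],"twist":0}]'
```

```text
time: 38.7
position: [0.6739, 0.1851, 0.1696]
tool_rot: [0.032, 0.999, 0.001, 0.001]
ft_force: [-3.2, 2.8, 9.9]
grip_width: 0.0006
time: 39.0
position: [0.6739, 0.1846, 0.1555]
tool_rot: [0.032, 0.999, 0.0, 0.0]
ft_force: [-0.4, 2.8, 3.3]
grip_width: 0.0004
```

```bash
python3 -m jog '[{"grip":255,"travel":[0,0,-0.2],"twist":0},{"grip":255,"travel":[0,0,-0.2],"twist":0}]'; python3 -m jog '[{"grip":255,"travel":[0,0,1],"twist":0},{"grip":255,"travel":[0,0,4],"twist":0},{"grip":255,"travel":[0,0,4],"twist":0},{"grip":255,"travel":[-3,0,4],"twist":0},{"grip":255,"travel":[-4,0,3],"twist":0},{"grip":255,"travel":[-4,-3,2],"twist":0},{"grip":255,"travel":[-4,-4,0],"twist":0},{"grip":255,"travel":[0,0,0],"twist":0}]'
python3 - <<'E'
from h import *
o,im=snap('wrist','z1.png')
def red(im):
    h=cv2.cvtColor(im,cv2.COLOR_RGB2HSV); return (((h[:,:,0]<8)|(h[:,:,0]>172))&(h[:,:,1]>130)&(h[:,:,2]>40)).astype(np.uint8)
for n in ('scene','side'):
    o,im=snap(n,'z_'+n+'.png')
    for c in cv2.findContours(red(im),0,1)[0]:
        if cv2.contourArea(c)>15:
            (u,v)=c[:,0].mean(0); print(n,u,v,cv2.contourArea(c),w_at(o,u,v,.13,n),w_at(o,u,v,.29,n))
    print([(b,w_at(o,b[0],b[1],.065,n)) for b in blobs(im,(45,90,40),(80,255,255),30)],find('fresh0',n),find('spray',n),find('tape',n),find('tub',n))
    print('yel',[(b,w_at(o,b[0],b[1],.08,n)) for b in blobs(im,(20,130,90),(34,255,255),8)])
print(o['position'],o['ft_force'])
E
```

```text
time: 39.2
position: [0.674, 0.1846, 0.1519]
tool_rot: [0.032, 0.999, 0.0, 0.0]
ft_force: [-0.3, 2.6, 4.5]
grip_width: 0.0001
time: 40.0
position: [0.5245, 0.118, 0.3302]
tool_rot: [0.033, 0.999, -0.002, -0.004]
ft_force: [0.0, 1.0, -1.1]
grip_width: 0.0005
scene 295.6265060240964 222.6265060240964 311.5 [659.2 178.9 130. ] [754.9 176.  290. ]
[((353.9, 205.4, [10, 13]), array([509.5, 371. ,  65. ])), ((330.0, 202.4, [10, 13]), array([513.8, 287.8,  65. ]))] [([684, 41, 70], 0.73), ([680, -25, 73], 0.68)] [([724, 279, 96], 0.59)] [([724, -334, 28], 0.72)] [([668, 33, 131], 0.42)]
yel [((144.1, 226.6, [21, 26]), array([ 747.1, -314. ,   80. ]))]
side 240.94117647058823 181.5 35.0 [579.6  95.3 130. ] [555.8 -36.3 290. ]
side 263.1458333333333 157.8125 154.0 [673.5 180.6 130. ] [633.2  34.1 290. ]
[((213.6, 158.6, [11, 12]), array([515.2, 275.2,  65. ])), ((208.3, 143.3, [10, 11]), array([508.3, 356.6,  65. ]))] [] [([710, 268, 102], 0.52), ([608, -3, 27], 0.35)] [([718, -342, 26], 0.81), ([819, 6, 39], 0.73), ([591, -26, 6], 0.31)] [([821, 4, 37], 0.89)]
yel [((323.5, 318.2, [30, 33]), array([ 702.6, -363.9,   80. ])), ((247.8, 245.3, [3, 13]), array([ 557. , -108.6,   80. ]))]
[0.53237427 0.12143967 0.3302948 ] [-0.19328234 -0.70219598  0.68641376]
```

```bash
python3 -m jog '[{"grip":255,"travel":[0,0,0],"twist":0},{"grip":255,"travel":[0,0,0],"twist":0},{"grip":255,"travel":[0,0,0],"twist":0},{"grip":255,"travel":[0,0,0],"twist":0},{"grip":255,"travel":[0,0,0],"twist":0}]'; python3 - <<'E'
from h import *
o,im=snap('side','zz.png')
print(w_at(o,263.1,157.8,.13,'side'),blobs(im,(0,120,40),(8,255,255),20))
print(hand_in())
E
```

```text
time: 41.05
position: [0.5312, 0.1212, 0.3306]
tool_rot: [0.032, 0.999, -0.0, 0.0]
ft_force: [0.3, -0.8, 0.4]
grip_width: 0.0004
[673.3 180.7 130. ] [(241.0, 180.1, [4, 15]), (263.2, 157.8, [12, 18])]
the job is handed in; nothing more can be done
None
```

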